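# Swap the head on a tilting bench vise

### The job

Change the head on the tilting bench vise: draw the jaw head out of the slanted socket and park it upright, collar down, in a free wooden storage block, and slide the circuit-board holder's shank into the socket until its collar lies fully home on the socket face. Do not let either head drop, and leave the parts-tray head, the solder reel, the tip pot, the screwdriver and the piano key where they are.

Things in the scene. Friction and masses are not known exactly. Their poses are not given: they have to be found in the camera images.
- vise: Base of the tilting vise, bolted down: cast foot dia 140 mm, fork with two cheeks (80 mm over all in y, 108 mm high), black clamp knob dia 46 mm out to y = +78 mm. Between the cheeks sits a tilted 52 x 52 x 60 mm aluminium socket block. Origin: centre of the foot's underside, z up. The tilt axis runs along y, 88 mm up.
- bore_mouth (a point): Centre of the bore's mouth in the socket block's flat top face (52 x 52 mm), 30 mm from the tilt axis along the bore. z points out of the bore, 34 degrees (0.6 rad) from upright. Bore dia 26.5 mm, 46 mm deep: a shank goes in 40 mm until its collar lies on the face. The bore leans towards the vise's -x side, roughly towards the robot.
- jaw_head: Origin: centre of its shank's tip; z runs up the shank. Heights z: shank dia 25, 3 mm tip chamfer, z 0-40; collar dia 44, z 40-46; neck dia 30 to z 54; slide 70 (x) x 40 (y) to z 72; two closed rigid jaws, 34 thick together (x -17 to 17), 64 wide (y), z 71-115; screw with T-bar out to x = +59 at z 63 (mm). 0.3-0.5 kg. In the vise's socket at the start. Grip across the jaws along x, above z 75.
- jaw_seat (a point): Centre of the underside of the jaw head's collar, 40 mm from its shank tip; axes as the jaw head.
- board_head: Origin: centre of its shank's tip; z runs up the shank. Heights z: shank dia 25, 3 mm tip chamfer, z 0-40; collar dia 44, z 40-46; neck dia 30 to z 54; crossbar 16 (x) x 126 (y) to z 66; in its middle a grip block 30 (x) x 36 (y), z 54-94; slotted arms at y = +-58, 18 wide, to z 110, 157 over all in y (mm). 0.3-0.45 kg. The circuit-board holder. Grip the block along x, between the arms.
- board_seat (a point): Centre of the underside of the board holder's collar, 40 mm from its shank tip; axes as the board holder.
- tray_head: Origin: centre of its shank's tip; z runs up the shank. Heights z: shank dia 25, 3 mm tip chamfer, z 0-40; collar dia 44, z 40-46; neck dia 30 to z 54; then a round parts tray dia 96 to z 68 (mm). Stands in a block and stays there.
- block_a: Beech block 84 x 84 x 50 mm fixed to the bench, one upright loose hole (dia 31, 44 mm deep) in the middle of its top, in which a head stands, collar on the top face. Origin: centre of the underside, z up. The board holder stands in this one at the start.
- block_b: Beech block 84 x 84 x 50 mm fixed to the bench, one upright loose hole (dia 31, 44 mm deep) in the middle of its top, in which a head stands, collar on the top face. Origin: centre of the underside, z up. The parts-tray head stands in this one.
- block_c: Beech block 84 x 84 x 50 mm fixed to the bench, one upright loose hole (dia 31, 44 mm deep) in the middle of its top, in which a head stands, collar on the top face. Origin: centre of the underside, z up. Empty at the start.
- hole_a (a point): Centre of the hole at the top face of block_a, 50 mm above the bench.
- hole_c (a point): Centre of the hole at the top face of block_c, 50 mm above the bench.
- solder_reel: Bystander: metal reel dia 62 x 58 mm standing on end, origin at the centre of its underside.
- tip_pot: Bystander: round steel pot dia 68 x 45 mm, open at the top, origin at the centre of its underside.
- driver: Bystander: screwdriver 180 mm long lying along its x axis, handle to -x, about 30 mm high.
- key_stick: Bystander: loose wooden piano key lying flat along its y axis, 200 x 22 x 21 mm, origin at the centre of its underside.

How it is judged:
On the way, in this order (a step that is already met when the one before it is completed fails the run):
1. the jaw head is drawn out of the socket, clear of it (distance between jaw_seat and bore_mouth above 0.1 m), for 0.1 s.
2. the board holder is fully home in the socket (distance between board_seat and bore_mouth below 0.003 m and angle between the z axis of board_head and the z axis of bore_mouth, either way round below 0.05 rad), for 0.2 s.
At the end, for the whole second after the job is handed in: Board holder's collar centre within 3 mm of the bore's mouth, axes within 0.05 rad; jaw head upright (0.08 rad) in the empty block or the board holder's old one, collar centre within 6 mm of the hole's top; both heads released and at rest (all of step 2 and ((distance between jaw_seat and hole_c below 0.006 m and angle between jaw_head's own z axis and vertical below 0.08 rad) or (distance between jaw_seat and hole_a below 0.006 m and angle between jaw_head's own z axis and vertical below 0.08 rad)) and linear speed of each of jaw_head, board_head below 0.02 m/s and contact force between the fingers and jaw_head below 0.05 N and contact force between the fingers and board_head below 0.05 N); the robot touches nothing.
It fails at once if the solder reel, tip pot, screwdriver or piano key is shifted by more than 20 mm (distance of any of solder_reel, tip_pot, driver, key_stick from where it was at the start of the episode above 0.02 m).
It fails at once if the parts-tray head is shifted by more than 20 mm (distance of tray_head from where it was at the start of the episode above 0.02 m).
It fails at once if a head is dropped: it moves faster than 0.4 m/s while the fingers do not hold it ((linear speed of jaw_head above 0.4 m/s and contact force between the fingers and jaw_head below 0.1 N) or (linear speed of board_head above 0.4 m/s and contact force between the fingers and board_head below 0.1 N)).
It also fails if it takes over 67 s, if anything falls off the work surface, if the arm or the gripper's body presses on something with over 40 N, if the wrist force passes 120 N, or if a joint passes its speed limit or range.

### The arm

A 6-joint arm with a two-finger parallel gripper is mounted at the origin on the work surface. World frame = base frame: x ahead of the robot, y to its left, z up, the work surface at z = 0. Lengths are in m, angles in rad, forces in N, time in s.
With the tool pointing down it reaches from about 0.425 to 0.95 m from the base axis. Payload 3.5 kg.
Tool frame: the origin (TCP) lies on the centre line of the jaws, within the pads' length; the fingertips stand 14 mm ahead of it and the grasp point (between the pads) lies 5 mm behind it (tips_ahead is the distance from the TCP to the fingertips, in m); y points along the fingers, z is the direction in which the jaws open and shut, and the axes are right-handed (so a half turn about y gives the same grasp; the last joint's range is limited). The gripper opens to 85 mm and grips with 20 to 120 N. Pads are 22 mm wide; open, the fingers measure 114 mm over their backs; the gripper's body (76 mm by 85 mm) begins 54 mm behind the grasp point. The pads swing forward as they close: fully open they stand 13 mm farther back than shut.
Start: joints at [-1.353, 0.286, 1.577, -0, 1.279, -0.15], TCP at [0.243, -0.63, 0.245] pointing down, gripper open.
Joint ranges: [-2.77, 2.77], [-0.9, 2.22], [0.21, 2.48], [-1.53, 4.67], [0.24, 2.81], [-2.84, 2.84]. Speed limits (rad/s): [2.79, 2.79, 3.14, 3.14, 3.14, 3.14].

### API

Orientations are given as a unit quaternion [x, y, z, w].
In Python, from plant import get_state, read_camera, sign_off, tips_ahead gives the robot as it stands.
- The arm moves only by the tool send_rows, never from a script. Its argument "plan" is a list of rows, each a list of 2 entries, a list of its own where there are three numbers: the shift along the tool's x, y, z in units of 12 cm (1.0 is 12 cm), then the turn, a rotation vector about the tool's x, y, z in units of 360 degrees (1.0 is 360 degrees). In form: [[[tx, ty, tz], [rx, ry, rz]], ...]. A call has 1 to 12 rows; each row shifts and turns the commanded pose from where the row before left it, along the tool's axes as they then stand; what a row does not reach is not made up. A row lasts 1/10 s, in which the tool goes at most 50 mm and 8.59 degrees, less where a joint would pass 70% of its speed; a pose out of reach is approached as far as the arm can. A call with a number of a shift or a turn outside -1 to 1 is refused whole. A call with a gripper value outside its range is refused whole. "gripper" is the closure, from 0 (fully open) to 1 (shut), set as the call begins (left out, the last holds). The fingers move at their own pace and stop on an object; "grip_force" is the grip in N (left out, the last holds). Time passes only in rows, so rows that do not move let the fingers close. It gives the time, the measured TCP pose, the force and the opening at its end, in the units of the state.
- get_state(): the state, without advancing time (a new reading comes with each control period).
- read_camera(name): name is "side" or "top"; returns a dict with "img" (400x640x3 uint8, blue, green, red), "fx", "fy", "cx", "cy" (pixels), "world_from_camera" (4x4, takes a point from camera to world coordinates). Camera axes: x right, y down, z forward; pixel columns grow to the right and rows downward; lengths in m; the calibration is good to about 2 mm. A picture is of the moment at which its call begins. There is no depth.
- sign_off(): hands the job in, once; it reports no verdict.
The state is a dict: "time": time; "qpos": joint angles; "dq": joint speeds; "joint_efforts": joint torques, N m; "eef_pos": TCP position; "tcp_rot": TCP orientation; "contact_force": force on the tool from outside, world axes, zero at the start; "wrist_torque": the same for the moment, N m; "opening": opening from 0.0 (shut) to 1.0 (fully open).
Only numpy, scipy, OpenCV 4.12 (cv2) and the standard library are available. Lean on these libraries where they do the work, as an engineer would, in place of code of your own. Each camera call takes 0.05 s, during which the arm holds its last target. There are 200 camera calls.

## Working session

There is one attempt and no reset: what is moved stays moved. The work goes in short steps, Python scripts to look and compute and a tool call to move; the robot and the scene stay as the last step left them, time stands still between calls to the robot, and variables do not carry over. Pictures are saved under pics/ and viewed, about 8 in all and at most 12, crops included, and the job is handed in when it is done.

Besides the shell and the picture viewer there is one more tool, called as name(argument=value, ...) on one line, values as JSON. send_rows: Moves the arm, as the interface text tells. Its arguments: {"type":"object","properties":{"plan":{"type":"array"},"gripper":{"type":"number"},"grip_force":{"type":"number"}},"required":["plan"]}

```bash
mkdir -p pics; ls; python3 - <<'E'
from plant import *
import cv2,numpy as np
s=get_state();print(s,tips_ahead)
for n in("side","top"):
    c=read_camera(n);cv2.imwrite(f"pics/{n}0.png",c["img"]);np.savez(f"{n}0.npz",**c)
    print(n,c["fx"],c["fy"],c["cx"],c["cy"],np.round(c["world_from_camera"],4).tolist())
E
```

```text
pics
{'time': 0.0, 'qpos': array([-1.35302996e+00,  2.87209071e-01,  1.57821427e+00, -5.02486273e-06,
        1.27861497e+00, -1.49978544e-01]), 'dq': array([ 0.0020378 , -0.00073489, -0.00016563,  0.00048219, -0.0005395 ,
        0.00097676]), 'joint_efforts': array([ 4.47328066e-04, -4.05979657e+01, -2.92623675e+01, -1.04531882e-04,
        5.85269489e-03,  2.34956396e-06]), 'eef_pos': array([ 0.2425701 , -0.62921902,  0.24389803]), 'tcp_rot': array([-0.12931748,  0.69605061, -0.69432237,  0.12925548]), 'contact_force': array([-0.2884408 ,  0.72704653,  0.10255349]), 'wrist_torque': array([-0.0003948 ,  0.02064721,  0.02445525]), 'opening': 0.9994516931555253} 0.014
side 510.81504011451705 510.81504011451705 313.99731611592904 207.6374056285279 [[0.9966, -0.0675, 0.0467, 0.5112], [-0.0792, -0.6417, 0.7629, -0.8932], [-0.0215, -0.764, -0.6448, 0.8416], [0.0, 0.0, 0.0, 1.0]]
top 481.8744558127916 481.8744558127916 322.45233398716806 200.3445219877912 [[0.0095, -0.9806, 0.1959, 0.3585], [-0.9999, -0.01, -0.0017, 0.0067], [0.0036, -0.1959, -0.9806, 1.1343], [0.0, 0.0, 0.0, 1.0]]
```

View pics/side0.png

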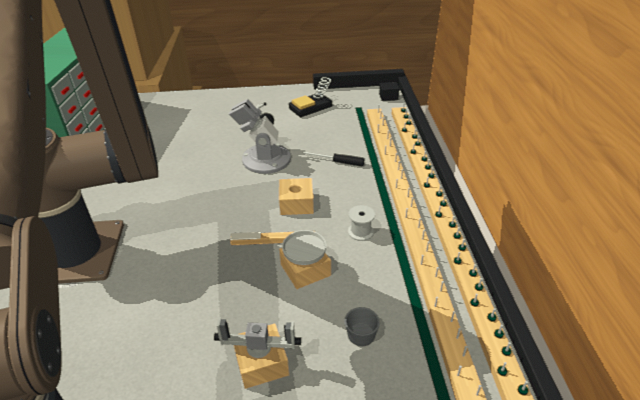

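View pics/top0.png

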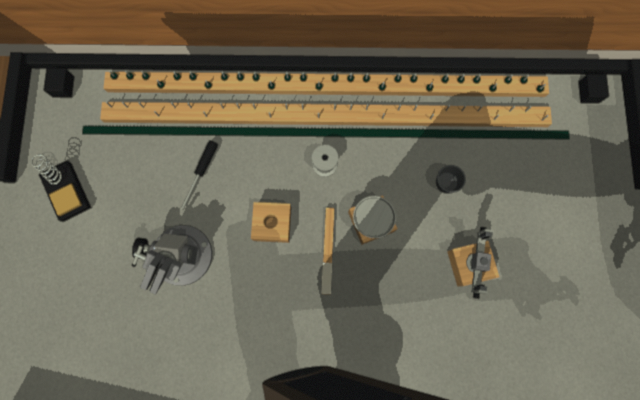

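The side view shows the vise at about (262,140), empty block C at (296,195), the tray at (305,248) and the board holder at (258,345). In the top view they're at (180,258), (270,221), (373,217) and (480,262). I'll enlarge the parts that matter.

```bash
cat > h.py <<'E'
import numpy as np,cv2
from scipy.spatial.transform import Rotation as R
def load(n):
    return dict(np.load(n+".npz"))
def ray(c,u,v):
    T=c["world_from_camera"];d=T[:3,:3]@np.array([(u-c["cx"])/c["fx"],(v-c["cy"])/c["fy"],1]);return T[:3,3],d/np.linalg.norm(d)
def plane(c,u,v,z):
    o,d=ray(c,u,v);return o+d*(z-o[2])/d[2]
def tri(c1,p1,c2,p2):
    o1,d1=ray(c1,*p1);o2,d2=ray(c2,*p2)
    t=np.linalg.lstsq(np.c_[d1,-d2],o2-o1,rcond=None)[0];a=o1+t[0]*d1;b=o2+t[1]*d2
    return (a+b)/2,np.linalg.norm(a-b)
def proj(c,p):
    q=np.linalg.inv(c["world_from_camera"])@np.append(p,1);return np.array([c["fx"]*q[0]/q[2]+c["cx"],c["fy"]*q[1]/q[2]+c["cy"]])
def crop(im,x,y,w,h,k):
    r=cv2.resize(im[y:y+h,x:x+w],None,fx=k,fy=k,interpolation=cv2.INTER_CUBIC)
    for i in range(0,w,10): cv2.putText(r,str(x+i) if i%20==0 else "'",(i*k,8),0,.3,(0,0,255))
    for i in range(0,h,10): cv2.putText(r,str(y+i)+"-",(0,i*k+4),0,.3,(0,0,255))
    return r
E
python3 - <<'E'
from h import *
t=load("top0")["img"];s=load("side0")["img"]
a=np.hstack([crop(t,125,215,100,75,4),crop(s,215,90,100,75,4)])
b=np.hstack([crop(t,435,220,100,75,4),crop(s,210,310,100,75,4)])
cv2.imwrite("pics/c1.png",np.vstack([a,b]))
# beech mask components
for n,im in(("top",t),("side",s)):
    hsv=cv2.cvtColor(im,cv2.COLOR_BGR2HSV);m=cv2.inRange(hsv,(8,90,100),(25,255,255))
    k,l,st,ce=cv2.connectedComponentsWithStats(m)
    print(n,[(st[i].tolist(),ce[i].round(1).tolist()) for i in range(1,k) if 150<st[i][4]<3000])
E
```

```text
top [([49, 184, 31, 31, 599], [64.4, 199.3]), ([251, 202, 40, 40, 1428], [270.4, 221.6]), ([323, 207, 11, 56, 460], [328.3, 233.8]), ([450, 244, 25, 42, 607], [462.5, 263.6]), ([481, 248, 18, 33, 233], [490.6, 269.2])]
side [([42, 0, 23, 43, 651], [50.4, 19.1]), ([110, 0, 71, 93, 1948], [140.1, 49.6]), ([291, 96, 24, 13, 209], [302.8, 101.8]), ([279, 178, 35, 37, 1189], [295.6, 196.2]), ([230, 232, 63, 13, 428], [263.3, 238.8]), ([279, 248, 52, 41, 1014], [305.8, 270.4]), ([234, 345, 55, 43, 1524], [261.3, 365.8])]
```

View pics/c1.png

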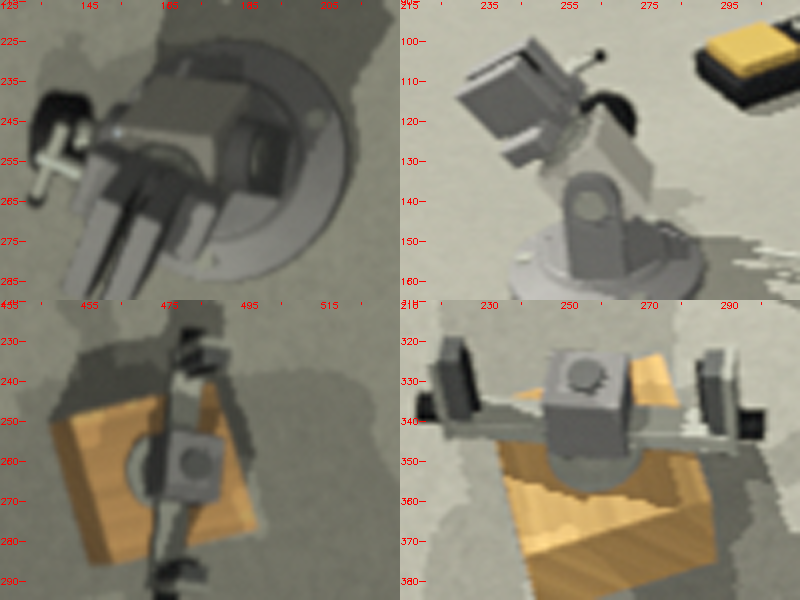

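The enlargement shows the jaw head leaning down-left in the top view, with its T-bar at (137,262) and the knob at (140,245). The board block's top is at about (482,261) in the top view and (254,329) in the side view. I need one more enlargement before picking points.

```bash
python3 - <<'E'
from h import *
t=load("top0")["img"];s=load("side0")["img"]
g=lambda im:(255*(im/255.)**.6).astype(np.uint8)
t=g(t);s=g(s)
a=np.hstack([crop(t,125,220,80,80,5),crop(s,220,95,80,80,5)])
b=np.hstack([crop(t,245,197,80,40,5),crop(s,265,173,80,40,5)])
cv2.imwrite("pics/c2.png",np.vstack([a,b]))
T=load("top0");S=load("side0")
for n,c,x0,y0,w,h in(("top",T,245,195,50,50),("side",S,270,170,50,50)):
    im=c["img"][y0:y0+h,x0:x0+w];hsv=cv2.cvtColor(im,cv2.COLOR_BGR2HSV)
    m=cv2.inRange(hsv,(8,90,100),(25,255,255));cs,_=cv2.findContours(m,0,2);k=max(cs,key=cv2.contourArea)
    print(n,"C poly",(cv2.approxPolyDP(k,3,True)[:,0]+[x0,y0]).tolist())
    f=np.zeros_like(m);cv2.drawContours(f,[k],-1,255,-1)
    d=cv2.bitwise_and(f,cv2.inRange(hsv[...,2],0,110));d=cv2.bitwise_or(d,f&~m)
    n2,l,st,ce=cv2.connectedComponentsWithStats(d);print([(st[i].tolist(),(ce[i]+[x0,y0]).round(1).tolist()) for i in range(1,n2) if st[i][4]>8])
E
```

```text
top C poly [[254, 202], [251, 238], [288, 241], [290, 204]]
[([19, 21, 13, 12, 96], [270.0, 221.8])]
side C poly [[310, 178], [279, 180], [281, 214], [313, 212]]
[]
```

View pics/c2.png

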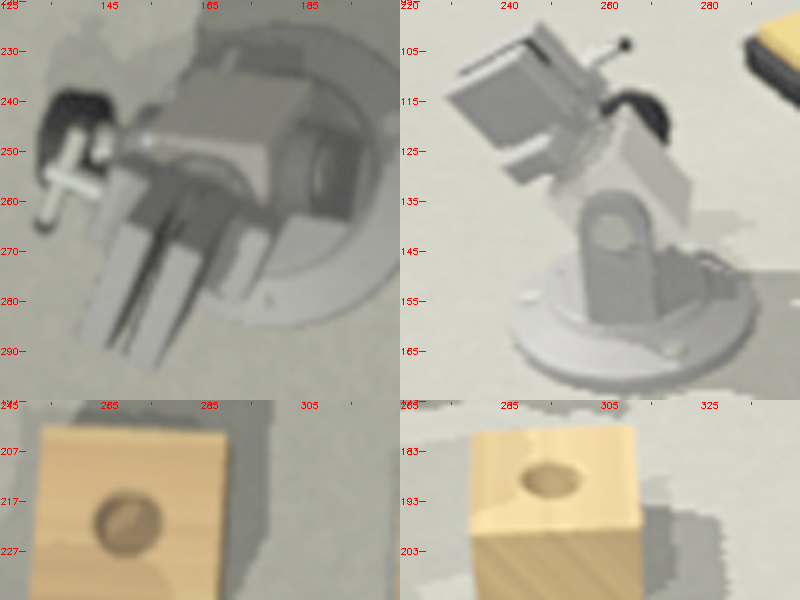

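The top view gives jaw end-face corners at crop (130,220), (80,345), (155,372) and (203,250). The side view gives (462,72), (448,97), (530,42) and (540,22). Hole C is at (270,221.8) in the top view and (295,189) in the side view. I'll triangulate these points.

```bash
python3 - <<'E'
from h import *
from scipy.optimize import least_squares
np.set_printoptions(precision=4,suppress=True)
T=load("top0");S=load("side0")
t2=lambda X,Y:(124.6+X/5,219.6+Y/5)
s2=lambda X,Y:(219.6+(X-400)/5,94.6+Y/5)
t1=lambda X,Y:(434.6+X/4,219.6+(Y-300)/4)
s1=lambda X,Y:(209.6+(X-400)/4,309.6+(Y-300)/4)
P={}
for k,a,b in[("far low",(80,345),(462,72)),("near low",(155,372),(448,97)),("near up",(203,250),(530,42)),("far up",(130,220),(540,22)),("Tball",(43,228),(625,45))]:
    p,e=tri(T,t2(*a),S,s2(*b));P[k]=p;print(k,p,e)
c=sum(P[k] for k in("far low","near low","near up","far up"))/4
ex=(P["far low"]+P["far up"]-P["near low"]-P["near up"])/2;ey=(P["far up"]+P["near up"]-P["far low"]-P["near low"])/2
print("jaw end c",c,"len",np.linalg.norm(ex),np.linalg.norm(ey),"ex",ex/np.linalg.norm(ex),"ey",ey/np.linalg.norm(ey),"n",np.cross(ex,ey)/np.linalg.norm(np.cross(ex,ey)))
# foot
side=[s2(*q) for q in[(520,350),(540,373),(570,388),(600,395),(640,395),(680,385),(720,363),(750,335)]]
top=[(124.6+x/4,214.6+y/4) for x,y in[(355,150),(345,195),(300,250),(215,283),(300,65),(340,110)]]
for z in(0.,.005):
  for n,pts,cc in(("side",side,S),("top",top,T),):
    q=np.array([plane(cc,*p,z)[:2] for p in pts])
    r=least_squares(lambda v:np.hypot(*(q-v[:2]).T)-v[2],[.5,.3,.07]).x;r2=least_squares(lambda v:np.hypot(*(q-v[:2]).T)-.07,[.5,.3]);print("foot",n,z,r,r2.x,np.abs(r2.fun).max())
print("pivot -y side",plane(S,*s2(611,231),.088))
print("C hole",tri(T,(270,221.8),S,(294.8,188.9)),plane(T,270,221.8,.05),plane(S,294.8,188.9,.05))
print("C corners", [plane(T,*p,.05)[:2] for p in[[254, 202], [251, 238], [288, 241], [290, 204]]])
print("board screw",tri(T,t1(196,462),S,s1(587,374)),plane(T,*t1(196,462),.104))
for a,b in[((170,432),(633,352)),((224,438),(628,405)),((218,503),(546,403)),((162,496),(555,350))]:
    print("blk",plane(T,*t1(*a),.104),plane(S,*s1(*b),.104))
print("arms",plane(T,*t1(207,352),.12),plane(T,*t1(183,572),.12))
E
```

```text
far low [0.3707 0.3687 0.1488] 0.00019551374980512402
near low [0.3626 0.3373 0.1512] 0.0043436957021725404
near up [0.4105 0.3073 0.197 ] 0.007910534530622014
far up [0.4183 0.3371 0.193 ] 0.0005234216047764284
Tball [0.4388 0.3922 0.1438] 0.04254863528709987
jaw end c [0.3905 0.3376 0.1725] len 0.03175602697988588 0.07247606915965342 ex [ 0.2505  0.9629 -0.1001] ey [ 0.6595 -0.4246  0.6203] n [ 0.5827 -0.2325 -0.7787]
foot side 0.0 [0.4519 0.3306 0.0672] [0.4519 0.3341] 0.002921021700936166
foot top 0.0 [0.4508 0.3307 0.0688] [0.4513 0.3322] 0.00286331882886548
foot side 0.005 [0.4522 0.3233 0.0668] [0.4523 0.3273] 0.002963009454459209
foot top 0.005 [0.4504 0.3293 0.0685] [0.451  0.3311] 0.0028316504315231417
pivot -y side [0.4469 0.2941 0.088 ]
C hole (array([0.5254, 0.124 , 0.0476]), np.float64(0.00185104005530929)) [0.5241 0.1237 0.05  ] [0.5263 0.1213 0.05  ]
C corners [array([0.5696, 0.1617]), array([0.4867, 0.1654]), array([0.4808, 0.0817]), array([0.5658, 0.0791])]
board screw (array([ 0.438 , -0.3387,  0.1065]), np.float64(0.0003897845558332499)) [ 0.438  -0.3395  0.104 ]
blk [ 0.4538 -0.3265  0.104 ] [ 0.4582 -0.3268  0.104 ]
blk [ 0.4509 -0.3552  0.104 ] [ 0.4558 -0.3548  0.104 ]
blk [ 0.4165 -0.35    0.104 ] [ 0.4203 -0.3504  0.104 ]
blk [ 0.4199 -0.3204  0.104 ] [ 0.4237 -0.3224  0.104 ]
arms [ 0.4949 -0.3432  0.12  ] [ 0.3799 -0.3242  0.12  ]
```

```bash
cat >> h.py <<'E'
yaw=-0.1
FOOT=np.array([.4512,.332,0])
Rb=(R.from_euler('z',yaw)*R.from_euler('y',-0.6)).as_matrix()  # cols: u(uphill), v(vise y), b(out of bore)
PIV=FOOT+[0,0,.088]
E
python3 - <<'E'
from h import *
np.set_printoptions(precision=4,suppress=True)
T=load("top0");S=load("side0")
t2=lambda X,Y:(124.6+X/5,219.6+Y/5)
s2=lambda X,Y:(219.6+(X-400)/5,94.6+Y/5)
E=PIV+.105*Rb[:,2]
def onp(c,p,h):
    o,d=ray(c,*p);q=PIV+h*Rb[:,2];b=Rb[:,2];x=o+d*((q-o)@b)/(d@b);return (x-PIV)@Rb*1e3
for n,f,c,L in(("top",t2,T,[(80,345),(155,372),(203,250),(130,220),(112,350),(150,235),(125,355),(180,245)]),("side",s2,S,[(462,72),(448,97),(530,42),(540,22)])):
    for p in L: print(n,p,onp(c,f(*p),.105))
print("slide/collar top: slide corner strips z72", [onp(T,t2(*p),.062) for p in[(115,165),(92,240),(270,235),(235,305)]])
print(Rb)
for p in[PIV+[0,0,0],PIV+.03*Rb[:,2],E]: print(p,proj(T,p),proj(S,p))
E
```

```text
top (80, 345) [-29.2649  25.0662 105.    ]
top (155, 372) [-38.1191  -4.7632 105.    ]
top (203, 250) [ 21.3866 -26.3221 105.    ]
top (130, 220) [ 31.3035   1.9804 105.    ]
top (112, 350) [-29.9298  12.2016 105.    ]
top (150, 235) [ 25.5173  -5.6145 105.    ]
top (125, 355) [-31.6135   7.0448 105.    ]
top (180, 245) [ 22.4934 -17.3014 105.    ]
side (462, 72) [-24.0775   6.4971 105.    ]
side (448, 97) [-30.0972 -14.1831 105.    ]
side (530, 42) [ 27.5628 -14.647  105.    ]
side (540, 22) [ 31.7325   2.6558 105.    ]
slide/collar top: slide corner strips z72 [array([28.7829, 25.0886, 62.    ]), array([-7.9957, 36.5358, 62.    ]), array([  3.9123, -37.7756,  62.    ]), array([-31.7824, -22.1978,  62.    ])]
[[ 0.8212  0.0998 -0.5618]
 [-0.0824  0.995   0.0564]
 [ 0.5646  0.      0.8253]]
[0.4512 0.332  0.088 ] [170.9406 251.4846] [263.3267 133.3025]
[0.4343 0.3337 0.1128] [165.9914 258.4034] [256.4065 125.6114]
[0.3922 0.3379 0.1747] [152.3572 277.4637] [238.4196 105.6207]
```

```bash
python3 - <<'E'
from h import *
T=load("top0");S=load("side0");rows=[]
for sp in(-20,-10,0):
    a=np.radians(sp);xd=np.array([-np.sin(a),np.cos(a),0]);yd=np.array([-np.cos(a),-np.sin(a),0])
    r=[]
    for n,c,x0,y0 in(("top",T,125,220),("side",S,220,95)):
        im=crop((255*(c["img"]/255.)**.6).astype(np.uint8),x0,y0,80,80,5)
        for z,X,Y in((115,17,32),(75,17,32),(72,35,20)):
            q=[proj(c,PIV+Rb@((xd*sx*X+yd*sy*Y+[0,0,z-10])/1e3)) for sx,sy in((1,1),(1,-1),(-1,-1),(-1,1))]
            q=((np.array(q)-[x0,y0]+.5)*5).round().astype(int)
            cv2.polylines(im,[q],True,{115:(0,255,0),75:(255,0,0),72:(0,200,255)}[z],1,cv2.LINE_AA)
        r.append(im[:300])
    if sp!=-10: rows.append(np.hstack(r))
cv2.imwrite("pics/c3.png",np.vstack(rows))
E
```

```text
(no output)
```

View pics/c3.png

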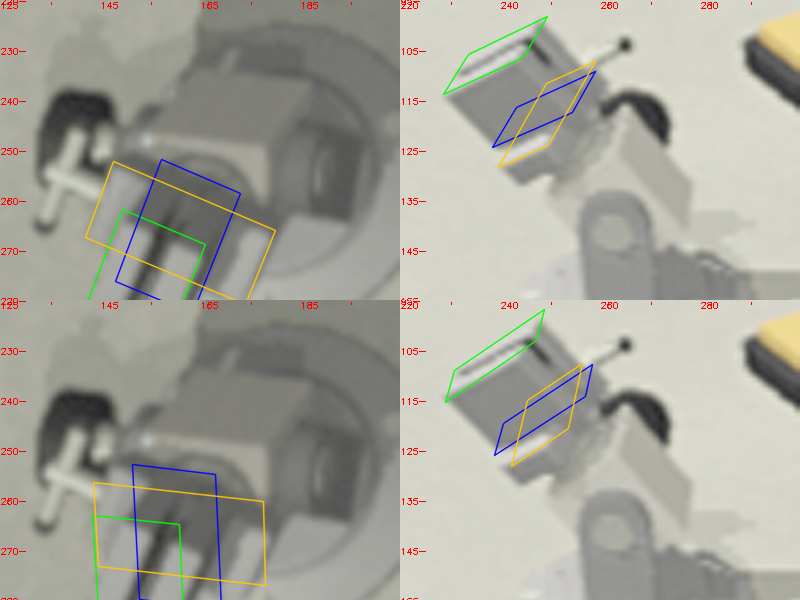

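Overlaying the measured pose, a spin of -20° about the bore fits both views and 0° does not. Next I'll compute the moves to the standoff.

```bash
cat >> h.py <<'E'
a=np.radians(-20)
jx=Rb@np.array([-np.sin(a),np.cos(a),0])
def toolR(down,z):  # tool y along 'down', z opening
    y=down/np.linalg.norm(down);z=z-y*(z@y);z/=np.linalg.norm(z);return np.c_[np.cross(y,z),y,z]
def leg(p0,R0,p1,R1):
    """rotation (units of 360deg) in tool axes, then shift in R1 tool axes (units 12cm), min rows"""
    rv=R.from_matrix(R0.T@R1).as_rotvec()/(2*np.pi);sh=R1.T@(np.array(p1)-p0)/.12
    print("turn",rv.round(4),"rows>=%.1f"%(np.linalg.norm(rv)*360/8.59),"| shift",sh.round(4),"rows>=%.1f"%(np.linalg.norm(sh)*120/50))
def now():
    from plant import get_state
    s=get_state();return s["eef_pos"],R.from_quat(s["tcp_rot"]).as_matrix(),s
E
python3 - <<'E'
from h import *
np.set_printoptions(precision=4,suppress=True)
p,R0,s=now();print(R0)
RJ=toolR(-Rb[:,2],jx);print("RJ",RJ)
W=[(.5,-.2,.32),(.45,.2,.32)]
leg(p,R0,W[0],R0);leg(np.array(W[0]),R0,W[1],R0)
for sg in(1,-1):
    RJ=toolR(-Rb[:,2],sg*jx);leg(np.array(W[1]),R0,PIV+.183*Rb[:,2],RJ)
E
```

```text
[[-0.9331 -0.0004  0.3595]
 [-0.3595  0.0021 -0.9331]
 [-0.0004 -1.     -0.0021]]
RJ [[ 0.7375  0.5618  0.3747]
 [-0.4177 -0.0564  0.9068]
 [ 0.5306 -0.8253  0.1931]]
turn [0. 0. 0.] rows>=0.0 | shift [-3.2877 -0.6262 -2.5684] rows>=10.1
turn [0. 0. 0.] rows>=0.0 | shift [-0.8097  0.0071 -3.2602] rows>=8.1
turn [ 0.12   -0.3565 -0.0075] rows>=15.8 | shift [-1.4779  0.0143  0.6279] rows>=3.9
turn [0.0061 0.1259 0.098 ] rows>=6.7 | shift [ 1.4779  0.0143 -0.6279] rows>=3.9
```

send_rows(plan=[[[-0.3,-0.057,-0.233],[0,0,0]],[[-0.3,-0.057,-0.233],[0,0,0]],[[-0.3,-0.057,-0.233],[0,0,0]],[[-0.3,-0.057,-0.233],[0,0,0]],[[-0.3,-0.057,-0.233],[0,0,0]],[[-0.3,-0.057,-0.233],[0,0,0]],[[-0.3,-0.057,-0.233],[0,0,0]],[[-0.3,-0.057,-0.233],[0,0,0]],[[-0.3,-0.057,-0.233],[0,0,0]],[[-0.3,-0.057,-0.233],[0,0,0]],[[-0.3,-0.057,-0.233],[0,0,0]]], gripper=0, grip_force=80)

```text
time: 1.2
eef_pos: [0.5021, -0.1985, 0.3204]
tcp_rot: [-0.129, 0.695, -0.695, 0.129]
contact_force: [0.7, -0.9, -0.1]
opening: 1.004
```

send_rows(plan=[[[0,0,0],[0,-0.02,0]],[[0,0,0],[0,-0.023,0]],[[0,0,0],[0,-0.023,0]],[[0,0,0],[0,-0.023,0]],[[0,0,0],[0,-0.023,0]],[[0,0,0],[0,-0.023,0]],[[0,0,0],[0,-0.023,0]],[[0,0,0],[0,-0.023,0]],[[0,0,0],[0,-0.023,0]],[[0,0,0],[0,-0.023,0]],[[0,0,0],[0,-0.023,0]],[[0,0,0],[0,-0.023,0]]])

```text
time: 2.4
eef_pos: [0.5014, -0.2003, 0.3199]
tcp_rot: [-0.611, 0.356, -0.355, 0.611]
contact_force: [-0.3, -0.3, -0.6]
opening: 0.999
```

```bash
python3 - <<'E'
from h import *
np.set_printoptions(precision=4,suppress=True)
p,R0,s=now();print(p,s["qpos"],s["time"],s["contact_force"])
RJ=toolR(-Rb[:,2],jx);leg(p,R0,(.45,.2,.32),R0);leg(np.array((.45,.2,.32)),R0,PIV+.183*Rb[:,2],RJ)
E
```

```text
[ 0.5014 -0.2003  0.3199] [-0.568  -0.063   1.8218 -0.      1.384  -1.0863] 2.4 [-0.3281 -0.2623 -0.5924]
turn [0. 0. 0.] rows>=0.0 | shift [-3.1098  0.0017  1.2805] rows>=8.1
turn [ 0.0588 -0.0931 -0.0773] rows>=5.6 | shift [-1.4779  0.0143  0.6279] rows>=3.9
```

send_rows(plan=[[[-0.345,0,0.142],[0,0,0]],[[-0.345,0,0.142],[0,0,0]],[[-0.345,0,0.142],[0,0,0]],[[-0.345,0,0.142],[0,0,0]],[[-0.345,0,0.142],[0,0,0]],[[-0.345,0,0.142],[0,0,0]],[[-0.345,0,0.142],[0,0,0]],[[-0.345,0,0.142],[0,0,0]],[[-0.345,0,0.142],[0,0,0]]])

```text
time: 3.3
eef_pos: [0.4518, 0.2012, 0.3202]
tcp_rot: [0.61, -0.357, 0.357, -0.61]
contact_force: [-0.3, 0.6, 0.0]
opening: 0.997
```

send_rows(plan=[[[0,0,0],[0.0098,-0.0155,-0.0129]],[[0,0,0],[0.0098,-0.0155,-0.0129]],[[0,0,0],[0.0098,-0.0155,-0.0129]],[[0,0,0],[0.0098,-0.0155,-0.0129]],[[0,0,0],[0.0098,-0.0155,-0.0129]],[[0,0,0],[0.0098,-0.0155,-0.0129]],[[0,0,0],[0,0,0]]])

```text
time: 4.0
eef_pos: [0.4505, 0.1993, 0.3181]
tcp_rot: [-0.634, -0.055, -0.359, 0.683]
contact_force: [0.5, 0.1, -1.2]
opening: 1.001
```

```bash
python3 - <<'E'
from h import *
np.set_printoptions(precision=4,suppress=True)
p,R0,s=now();print(p,s["qpos"],s["time"],s["contact_force"])
RJ=toolR(-Rb[:,2],jx);leg(p,R0,PIV+.183*Rb[:,2],RJ)
E
```

```text
[0.4505 0.1993 0.3181] [ 0.3245 -0.4383  2.2002 -0.3198  0.8511 -0.6452] 4.0 [ 0.5147  0.1197 -1.1958]
turn [ 0.0008 -0.0006  0.0001] rows>=0.0 | shift [-1.4748 -0.0017  0.6348] rows>=3.9
```

send_rows(plan=[[[-0.295,0.055,0.127],[0,0,0]],[[-0.295,0.055,0.127],[0,0,0]],[[-0.295,0.055,0.127],[0,0,0]],[[-0.295,0.055,0.127],[0,0,0]],[[-0.295,0.055,0.127],[0,0,0]],[[0,0,0],[0,0,0]],[[0,0,0],[0,0,0]]])

```text
time: 4.7
eef_pos: [0.3704, 0.3415, 0.2135]
tcp_rot: [-0.633, -0.055, -0.36, 0.683]
contact_force: [0.5, 0.4, -0.0]
opening: 0.997
```

```bash
python3 - <<'E'
from h import *
np.set_printoptions(precision=4,suppress=True)
from plant import read_camera
p,R0,s=now();print(p,s["qpos"],s["time"],s["contact_force"])
RJ=toolR(-Rb[:,2],jx);leg(p,R0,PIV+.083*Rb[:,2],RJ)
r=[]
for n,x0,y0 in(("top",110,210),("side",200,60)):
    c=read_camera(n);np.savez(n+"1.npz",**c);im=c["img"];r.append(crop((255*(im/255.)**.6).astype(np.uint8),x0,y0,100,120,4))
cv2.imwrite("pics/g1.png",np.hstack(r))
E
```

```text
[0.3704 0.3415 0.2135] [ 0.7433 -0.2065  2.2247 -0.6303  0.8068 -0.0004] 4.7 [ 0.529   0.3756 -0.0256]
turn [ 0.0008 -0.0007  0.0003] rows>=0.0 | shift [-0.025   0.5541 -0.0215] rows>=1.3
```

View pics/g1.png

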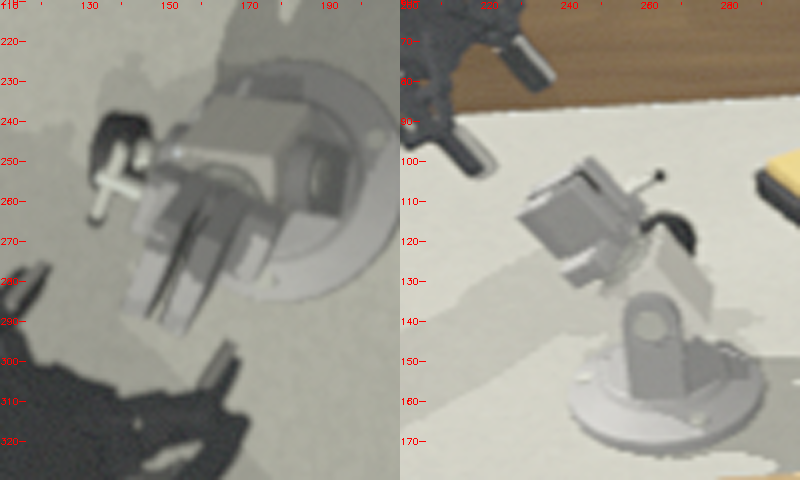

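The fingers straddle the jaws: tips at crop (42,272) and (230,345), squared to the jaw's slant. I'll advance and close gently.

send_rows(plan=[[[-0.005,0.09,-0.004],[0,0,0]],[[-0.005,0.09,-0.004],[0,0,0]],[[-0.005,0.09,-0.004],[0,0,0]],[[-0.005,0.09,-0.004],[0,0,0]],[[-0.005,0.09,-0.004],[0,0,0]],[[0,0.09,0],[0,0,0]],[[0,0,0],[0,0,0]]])

```text
time: 5.5
eef_pos: [0.4037, 0.3355, 0.1564]
tcp_rot: [-0.634, -0.055, -0.36, 0.682]
contact_force: [-0.0, 0.3, -0.8]
opening: 1.001
```

send_rows(plan=[[[0,0,0],[0,0,0]],[[0,0,0],[0,0,0]],[[0,0,0],[0,0,0]],[[0,0,0],[0,0,0]],[[0,0,0],[0,0,0]],[[0,0,0],[0,0,0]]], gripper=1, grip_force=30)

```text
time: 6.1
eef_pos: [0.4039, 0.3369, 0.1592]
tcp_rot: [-0.632, -0.056, -0.361, 0.684]
contact_force: [-2.0, 0.7, 2.2]
opening: 0.39
```

```bash
python3 - <<'E'
from h import *
np.set_printoptions(precision=4,suppress=True)
p,R0,s=now();print(p,s["qpos"],s["time"],s["contact_force"]@R0,s["wrist_torque"]@R0,s["opening"])
RJ=toolR(-Rb[:,2],jx);leg(p,R0,PIV+.083*Rb[:,2],RJ)
E
```

```text
[0.4039 0.3369 0.1592] [ 0.6831 -0.0845  2.2304 -0.7035  0.6702  0.0581] 6.1 [-0.6188 -3.0309  0.3226] [0.034  0.0166 0.3404] 0.39044494337834157
turn [ 0.0002 -0.0009  0.0006] rows>=0.0 | shift [-0.0073  0.022  -0.0039] rows>=0.1
```

send_rows(plan=[[[0,0,0],[0,0,0]],[[0,0,0],[0,0,0]],[[0,-0.04,0],[0,0,0]],[[0,-0.06,0],[0,0,0]],[[0,-0.08,0],[0,0,0]],[[0,-0.08,0],[0,0,0]]], grip_force=100)

```text
time: 6.7
eef_pos: [0.3858, 0.3383, 0.1838]
tcp_rot: [-0.633, -0.055, -0.36, 0.683]
contact_force: [3.2, 2.9, -3.8]
opening: 0.385
```

```bash
python3 - <<'E'
from h import *
np.set_printoptions(precision=4,suppress=True)
p,R0,s=now();print(p,s["qpos"],s["time"],s["contact_force"]@R0,s["wrist_torque"]@R0,s["opening"],(p-PIV)@Rb)
E
```

```text
[0.3858 0.3383 0.1838] [ 0.7126 -0.1485  2.2356 -0.6652  0.7331  0.0286] 6.7 [-0.891   4.8198  3.0997] [ 0.6696 -0.0164  0.3448] 0.3851536898195769 [-0.0001 -0.0003  0.1162]
```

send_rows(plan=[[[0,-0.1,0],[0,0,0]],[[0,-0.1,0],[0,0,0]],[[0,-0.1,0],[0,0,0]],[[0.11,-0.172,0.04],[0,0,0]],[[0.11,-0.172,0.04],[0,0,0]],[[0.11,-0.172,0.04],[0,0,0]],[[0.11,-0.172,0.04],[0,0,0]],[[0,0,0],[0,0,0]],[[0,0,0],[0,0,0]]])

```text
time: 7.6
eef_pos: [0.3648, 0.3402, 0.3132]
tcp_rot: [-0.633, -0.055, -0.36, 0.683]
contact_force: [-0.5, 0.5, -3.8]
opening: 0.379
```

```bash
python3 - <<'E'
from h import *
np.set_printoptions(precision=4,suppress=True)
from plant import read_camera
p,R0,s=now();print(p,s["qpos"],s["time"],s["contact_force"]@R0,s["wrist_torque"]@R0,s["opening"],(p-PIV)@Rb)
RU=toolR(np.array([0,0,-1.]),np.array([0.,1,0]));leg(p,R0,(.525,.1225,.32),RU);print(RU)
for n in("top","side"):
    c=read_camera(n);np.savez(n+"2.npz",**c)
im=c["img"];cv2.imwrite("pics/g2.png",crop((255*(im/255.)**.6).astype(np.uint8),190,20,130,150,4))
E
```

```text
[0.3648 0.3402 0.3132] [ 0.75   -0.322   2.1275 -0.5382  0.9869 -0.1427] 7.6 [-2.5357  2.8041 -0.4791] [-0.2456 -0.0125  0.5553] 0.37949139447410335 [ 0.0555 -0.0005  0.2349]
turn [-0.0115 -0.0704  0.0957] rows>=5.0 | shift [ 1.3353 -0.0563 -1.8141] rows>=5.4
[[ 1.  0.  0.]
 [-0.  0.  1.]
 [ 0. -1.  0.]]
```

View pics/g2.png

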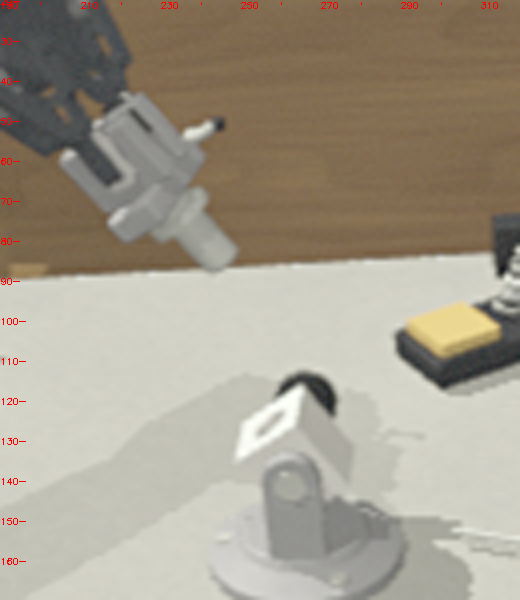

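The jaw head is held and out. The empty bore mouth in the side view is at (257.0,125.6) against a predicted (256.4,125.6), so the vise pose holds up. Next I'll turn it upright and go above hole C.

send_rows(plan=[[[0,0,0],[-0.0019,-0.0117,0.016]],[[0,0,0],[-0.0019,-0.0117,0.016]],[[0,0,0],[-0.0019,-0.0117,0.016]],[[0,0,0],[-0.0019,-0.0117,0.016]],[[0,0,0],[-0.0019,-0.0117,0.016]],[[0,0,0],[-0.0019,-0.0117,0.016]],[[0,0,0],[0,0,0]]])

```text
time: 8.4
eef_pos: [0.3668, 0.3397, 0.3114]
tcp_rot: [0.708, -0.002, -0.0, -0.707]
contact_force: [-0.5, -0.1, -3.2]
opening: 0.384
```

send_rows(plan=[[[0.15,0,-0.2],[0,0,0]],[[0.2,0,-0.28],[0,0,0]],[[0.22,0,-0.3],[0,0,0]],[[0.22,0,-0.3],[0,0,0]],[[0.22,0,-0.3],[0,0,0]],[[0.2,0,-0.25],[0,0,0]],[[0.12,0,-0.18],[0,0,0]],[[0,0,0],[0,0,0]],[[0,0,0],[0,0,0]]])

```text
time: 9.3
eef_pos: [0.5244, 0.1231, 0.3119]
tcp_rot: [-0.707, 0.001, -0.0, 0.707]
contact_force: [-0.0, 0.5, -3.5]
opening: 0.388
```

```bash
python3 - <<'E'
from h import *
np.set_printoptions(precision=4,suppress=True)
from plant import read_camera
S2=load("side2");T2=load("top2")
p2=np.array([.3648,.3402,.3132]);
print("pred tip in side2",proj(S2,p2-.0956*Rb[:,2]),"mouth",proj(T2,PIV+.03*Rb[:,2]),proj(S2,PIV+.03*Rb[:,2]))
p,R0,s=now();print(p,s["qpos"],s["time"],s["contact_force"]@R0,s["wrist_torque"]@R0,s["opening"])
RU=toolR(np.array([0,0,-1.]),np.array([0.,1,0]));leg(p,R0,(.525,.1225,.32),RU)
tip=p+.0956*R0[:,1]
r=[]
for n in("top","side"):
    c=read_camera(n);np.savez(n+"3.npz",**c);q=proj(c,tip);print(n,"pred tip",q)
    x,y=int(q[0])-40,int(q[1])-70;r.append(crop((255*(c["img"]/255.)**.6).astype(np.uint8),x,y,80,120,5))
im=np.hstack(r)
im=np.vstack([im[:600]]);
cv2.imwrite("pics/g3.png",im)
E
```

```text
pred tip in side2 [245.8719  85.0766] mouth [165.9914 258.4034] [256.4065 125.6114]
[0.5244 0.1231 0.3119] [ 0.0418 -0.0614  1.8346  0.001   1.3703 -1.5271] 9.3 [-0.01    3.4852  0.4871] [ 0.0087 -0.0475  0.0066] 0.38832540497424517
turn [-0.0001 -0.0003 -0.0003] rows>=0.0 | shift [ 0.0053 -0.0676 -0.0053] rows>=0.2
top pred tip [261.3577 208.6972]
side pred tip [290.5502 131.7002]
```

View pics/g3.png

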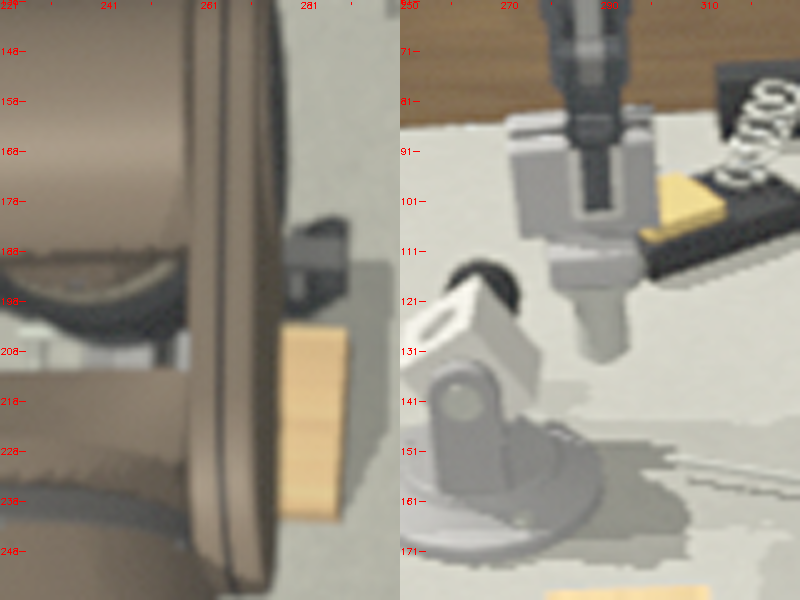

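The held tip in the side view is at about (290.2,131.1) against a predicted (290.6,131.7), so it's within about 1 mm. Descending over hole C.

send_rows(plan=[[[0.009,0.15,-0.0075],[0,0,0]],[[0,0.25,0],[0,0,0]],[[0,0.25,0],[0,0,0]],[[0,0.25,0],[0,0,0]],[[0,0.2,0],[0,0,0]],[[0,0.1,0],[0,0,0]],[[0,0,0],[0,0,0]],[[0,0.06,0],[0,0,0]],[[0,0.06,0],[0,0,0]],[[0,0.06,0],[0,0,0]],[[0,0,0],[0,0,0]]])

```text
time: 10.5
eef_pos: [0.5255, 0.1225, 0.1468]
tcp_rot: [-0.707, 0.001, 0.001, 0.708]
contact_force: [-0.9, -0.2, -3.5]
opening: 0.383
```

```bash
python3 - <<'E'
from h import *
np.set_printoptions(precision=4,suppress=True)
p,R0,s=now();print(p,s["time"],s["contact_force"],s["wrist_torque"],s["opening"],"tip z",p[2]-.0956)
E
```

```text
[0.5255 0.1225 0.1468] 10.5 [-0.8821 -0.1942 -3.5133] [-0.0034  0.0909 -0.0021] 0.3832049634124508 tip z 0.05116052326816674
```

send_rows(plan=[[[0,0.04,0],[0,0,0]],[[0,0.04,0],[0,0,0]],[[0,0.04,0],[0,0,0]],[[0,0.04,0],[0,0,0]],[[0,0,0],[0,0,0]]])

```text
time: 11.0
eef_pos: [0.5256, 0.1226, 0.1275]
tcp_rot: [-0.707, 0.001, 0.001, 0.708]
contact_force: [0.0, -0.8, -3.1]
opening: 0.384
```

send_rows(plan=[[[0,0.045,0],[0,0,0]],[[0,0.045,0],[0,0,0]],[[0,0.04,0],[0,0,0]],[[0,0.02,0],[0,0,0]],[[0,0,0],[0,0,0]]])

```text
time: 11.5
eef_pos: [0.5261, 0.1227, 0.1101]
tcp_rot: [-0.706, 0.0, -0.0, 0.708]
contact_force: [1.3, 0.2, -3.6]
opening: 0.386
```

send_rows(plan=[[[0,0.01,0],[0,0,0]],[[0,0.01,0],[0,0,0]],[[0,0,0],[0,0,0]]])

```text
time: 11.8
eef_pos: [0.5262, 0.1227, 0.1082]
tcp_rot: [-0.707, 0.0, -0.0, 0.708]
contact_force: [0.9, 0.2, -3.4]
opening: 0.388
```

send_rows(plan=[[[0,0.01,0],[0,0,0]],[[0,0.01,0],[0,0,0]],[[0,0,0],[0,0,0]]])

```text
time: 12.1
eef_pos: [0.5263, 0.1227, 0.1061]
tcp_rot: [-0.707, 0.0, -0.0, 0.708]
contact_force: [1.1, 0.9, -2.1]
opening: 0.382
```

send_rows(plan=[[[0,0.01,0],[0,0,0]],[[0,0,0],[0,0,0]]])

```text
time: 12.3
eef_pos: [0.5266, 0.1227, 0.1059]
tcp_rot: [-0.707, 0.0, -0.0, 0.708]
contact_force: [-0.8, 0.5, 5.9]
opening: 0.382
```

Contact came at the expected height (0.1059 against 0.1056). Releasing and retreating.

send_rows(plan=[[[0,0,0],[0,0,0]],[[0,0,0],[0,0,0]],[[0,0,0],[0,0,0]],[[0,0,0],[0,0,0]],[[0,0,0],[0,0,0]]], gripper=0, grip_force=30)

```text
time: 12.8
eef_pos: [0.5259, 0.1226, 0.1043]
tcp_rot: [-0.707, 0.0, 0.0, 0.708]
contact_force: [-0.0, 0.3, 1.4]
opening: 1.002
```

send_rows(plan=[[[0,-0.1,0],[0,0,0]],[[0,-0.2,0],[0,0,0]],[[0,-0.3,0],[0,0,0]],[[0,-0.4,0],[0,0,0]],[[0,-0.4,0],[0,0,0]],[[0,-0.2,0],[0,0,0]],[[0,0,0],[0,0,0]]])

```text
time: 13.5
eef_pos: [0.5283, 0.1225, 0.3034]
tcp_rot: [-0.706, -0.004, -0.004, 0.708]
contact_force: [0.2, -0.1, 0.2]
opening: 1.0
```

```bash
python3 - <<'E'
from h import *
np.set_printoptions(precision=4,suppress=True)
p,R0,s=now();print(p,s["qpos"],s["time"],s["contact_force"],s["opening"])
# board pose from picks: block top corners (top view) at z=.104 and arms at .12
T=load("top0");S=load("side0")
t1=lambda X,Y:(434.6+X/4,219.6+(Y-300)/4)
A,B=plane(T,*t1(207,352),.12),plane(T,*t1(183,572),.12)
print("arm mid",(A+B)/2,"dir deg",np.degrees(np.arctan2(*(A-B)[[1,0]])),np.linalg.norm(A-B))
# block A via beech polygon
for n,c,x0,y0 in(("top",T,440,235),("side",S,225,335)):
    im=c["img"][y0:y0+60,x0:x0+70];m=cv2.inRange(cv2.cvtColor(im,cv2.COLOR_BGR2HSV),(8,90,60),(25,255,255))
    cs,_=cv2.findContours(m,0,2);k=cv2.convexHull(np.vstack([q for q in cs if len(q)>12]));print(n,(cv2.approxPolyDP(k,3,True)[:,0]+[x0,y0]).tolist())
E
```

```text
[0.5283 0.1225 0.3034] [ 0.0401 -0.0549  1.8438  0.0015  1.3415 -1.531 ] 13.5 [ 0.2482 -0.0839  0.2229] 0.9999594504602204
arm mid [ 0.4374 -0.3337  0.12  ] dir deg -9.39488366143346 0.11654323581547042
top [[498, 276], [458, 285], [448, 251], [488, 241]]
side [[234, 345], [283, 348], [288, 375], [245, 387]]
```

```bash
cat >> h.py <<'E'
th=np.radians(-8.7)
RBD=toolR(np.array([0,0,-1.]),np.array([-np.sin(th),np.cos(th),0]))
BD=np.array([.4375,-.3385])
E
python3 - <<'E'
from h import *
np.set_printoptions(precision=4,suppress=True)
p,R0,s=now();leg(p,R0,(*BD,.24),RBD)
E
```

```text
turn [-0.0004  0.0242  0.0018] rows>=1.0 | shift [-0.1671  0.5283 -3.912 ] rows>=9.5
```

send_rows(plan=[[[0,0,0],[-0.0002,0.0121,0.0009]],[[0,0,0],[-0.0002,0.0121,0.0009]],[[-0.01,0.02,-0.2],[0,0,0]],[[-0.018,0.05,-0.4],[0,0,0]],[[-0.018,0.06,-0.4],[0,0,0]],[[-0.018,0.06,-0.4],[0,0,0]],[[-0.018,0.06,-0.4],[0,0,0]],[[-0.018,0.06,-0.4],[0,0,0]],[[-0.018,0.06,-0.4],[0,0,0]],[[-0.018,0.06,-0.4],[0,0,0]],[[-0.018,0.06,-0.4],[0,0,0]],[[-0.013,0.04,-0.512],[0,0,0]]])

```text
time: 14.7
eef_pos: [0.4349, -0.3281, 0.2329]
tcp_rot: [-0.705, 0.059, -0.049, 0.706]
contact_force: [1.0, -0.2, -0.4]
opening: 0.997
```

send_rows(plan=[[[0,0,0],[0,0,0]],[[0,0,0],[0,0,0]]])

```text
time: 14.9
eef_pos: [0.4354, -0.3276, 0.2333]
tcp_rot: [-0.704, 0.06, -0.05, 0.705]
contact_force: [0.8, -0.4, -0.2]
opening: 1.001
```

```bash
python3 - <<'E'
from h import *
from plant import read_camera
np.set_printoptions(precision=4,suppress=True)
p,R0,s=now();print(p,s["qpos"],s["time"]);leg(p,R0,(*BD,.09),RBD)
r=[]
for n in("top","side"):
    c=read_camera(n);np.savez(n+"4.npz",**c)
    if n=="top":r.append(crop((255*(c["img"]/255.)**.6).astype(np.uint8),220,180,80,70,5))
    else: r.append(crop((255*(c["img"]/255.)**.6).astype(np.uint8),195,250,110,140,4)); r.append(crop((255*(c["img"]/255.)**.6).astype(np.uint8),235,105,80,100,4))
h=560;im=np.hstack([np.pad(x,((0,h-x.shape[0]),(0,0),(0,0))) for x in r[1:]]);cv2.imwrite("pics/g4.png",im);print(im.shape)
E
```

```text
[ 0.4354 -0.3276  0.2333] [-0.8276  0.0165  1.9024 -0.0089  1.234  -2.2406] 14.9
turn [-0.0001 -0.0005 -0.0022] rows>=0.1 | shift [ 0.0312  1.1945 -0.0873] rows>=2.9
(560, 760, 3)
```

View pics/g4.png

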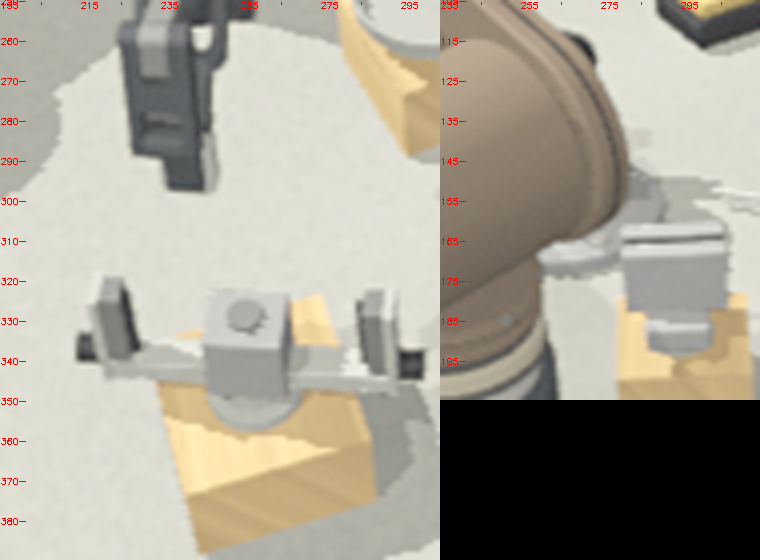

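The jaw head sits upright with its collar on block C. I'll correct laterally and descend onto the board's grip block.

send_rows(plan=[[[0.0312,0,-0.087],[0,-0.0005,-0.0019]],[[0,0.1,0],[0,0,0]],[[0,0.2,0],[0,0,0]],[[0,0.2,0],[0,0,0]],[[0,0.1,0],[0,0,0]],[[0,0,0],[0,0,0]],[[0,0,0],[0,0,0]],[[0,0,0],[0,0,0]]])

```text
time: 15.8
eef_pos: [0.4393, -0.3388, 0.1644]
tcp_rot: [0.707, -0.052, 0.053, -0.704]
contact_force: [0.3, -0.9, 0.2]
opening: 1.0
```

```bash
python3 - <<'E'
from h import *
np.set_printoptions(precision=4,suppress=True)
p,R0,s=now();print(p,s["time"]);leg(p,R0,(*BD,.09),RBD)
E
```

```text
[ 0.4393 -0.3388  0.1644] 15.8
turn [0.0006 0.0005 0.0004] rows>=0.0 | shift [-0.0153  0.6202  0.0004] rows>=1.5
```

send_rows(plan=[[[-0.012,0.1,0],[0,0,0]],[[0,0.12,0],[0,0,0]],[[0,0.12,0],[0,0,0]],[[0,0.12,0],[0,0,0]],[[0,0.1,0],[0,0,0]],[[0,0.06,0],[0,0,0]],[[0,0,0],[0,0,0]],[[0,0,0],[0,0,0]]])

```text
time: 16.6
eef_pos: [0.4373, -0.3383, 0.0885]
tcp_rot: [0.706, -0.053, 0.053, -0.704]
contact_force: [-0.1, 0.4, -0.3]
opening: 1.005
```

send_rows(plan=[[[0,0,0],[0,0,0]],[[0,0,0],[0,0,0]],[[0,0,0],[0,0,0]],[[0,0,0],[0,0,0]],[[0,0,0],[0,0,0]],[[0,0,0],[0,0,0]],[[0,0,0],[0,0,0]]], gripper=1, grip_force=30)

```text
time: 17.3
eef_pos: [0.4374, -0.3384, 0.089]
tcp_rot: [0.706, -0.052, 0.053, -0.704]
contact_force: [-0.1, 0.1, 3.9]
opening: 0.348
```

send_rows(plan=[[[0,0,0],[0,0,0]],[[0,0,0],[0,0,0]],[[0,0,0],[0,0,0]]], grip_force=100)

```text
time: 17.6
eef_pos: [0.4376, -0.3386, 0.0893]
tcp_rot: [0.706, -0.052, 0.053, -0.704]
contact_force: [-0.2, 0.1, 5.5]
opening: 0.333
```

```bash
python3 - <<'E'
from h import *
np.set_printoptions(precision=4,suppress=True)
p,R0,s=now();print(p,s["time"],s["contact_force"],s["wrist_torque"],s["opening"]*85);leg(p,R0,(*BD,.09),RBD)
E
```

```text
[ 0.4376 -0.3386  0.0893] 17.6 [-0.1836  0.0539  5.5146] [ 0.1457 -0.0504  0.0106] 28.262876279430802
turn [0.0005 0.0004 0.0002] rows>=0.0 | shift [-0.0011 -0.0061  0.0011] rows>=0.0
```

send_rows(plan=[[[0,-0.05,0],[0,0,0]],[[0,-0.1,0],[0,0,0]],[[0,-0.2,0],[0,0,0]],[[0,-0.3,0],[0,0,0]],[[0,-0.35,0],[0,0,0]],[[0,-0.35,0],[0,0,0]],[[0,-0.3,0],[0,0,0]],[[0,-0.15,0],[0,0,0]],[[0,0,0],[0,0,0]],[[0,0,0],[0,0,0]]])

```text
time: 18.6
eef_pos: [0.4366, -0.3372, 0.3033]
tcp_rot: [0.705, -0.053, 0.052, -0.705]
contact_force: [0.3, -0.1, -3.8]
opening: 0.335
```

```bash
cat >> h.py <<'E'
RI=toolR(-Rb[:,2],Rb[:,1])
E
python3 - <<'E'
from h import *
np.set_printoptions(precision=4,suppress=True)
p,R0,s=now();print(p,s["qpos"],s["time"],s["contact_force"],s["wrist_torque"],s["opening"]*85)
leg(p,R0,(.5,-.1,.32),R0);leg(np.array([.5,-.1,.32]),R0,(.45,.2,.32),R0);leg(np.array([.45,.2,.32]),R0,PIV+.135*Rb[:,2],RI)
E
```

```text
[ 0.4366 -0.3372  0.3033] [-0.8409 -0.0267  1.8165 -0.0014  1.3522 -2.2624] 18.6 [ 0.2884 -0.1409 -3.8148] [ 0.0148 -0.0086  0.0002] 28.450356857846256
turn [0. 0. 0.] rows>=0.0 | shift [ 0.2288 -0.1406  2.0327] rows>=4.9
turn [0. 0. 0.] rows>=0.0 | shift [-0.7832 -0.0009  2.4104] rows>=6.1
turn [ 0.0025 -0.0075 -0.0957] rows>=4.0 | shift [-1.1741  0.4143  1.0955] rows>=4.0
```

send_rows(plan=[[[0.038,-0.023,0.25],[0,0,0]],[[0.038,-0.023,0.35],[0,0,0]],[[0.038,-0.023,0.36],[0,0,0]],[[0.038,-0.023,0.36],[0,0,0]],[[0.038,-0.023,0.36],[0,0,0]],[[0.038,-0.023,0.35],[0,0,0]]])

```text
time: 19.2
eef_pos: [0.4993, -0.0987, 0.3174]
tcp_rot: [0.705, -0.055, 0.051, -0.705]
contact_force: [0.5, -1.3, -1.8]
opening: 0.335
```

send_rows(plan=[[[-0.11,0,0.35],[0,0,0]],[[-0.11,0,0.35],[0,0,0]],[[-0.11,0,0.35],[0,0,0]],[[-0.11,0,0.35],[0,0,0]],[[-0.11,0,0.35],[0,0,0]],[[-0.11,0,0.35],[0,0,0]],[[-0.12,0,0.31],[0,0,0]],[[0,0,0],[0,0,0]],[[0,0,0],[0,0,0]],[[0,0,0],[0,0,0]]])

```text
time: 20.2
eef_pos: [0.4504, 0.1982, 0.3182]
tcp_rot: [0.706, -0.054, 0.052, -0.704]
contact_force: [-0.1, 0.8, -3.1]
opening: 0.335
```

```bash
python3 - <<'E'
from h import *
np.set_printoptions(precision=4,suppress=True)
p,R0,s=now();print(p,s["qpos"],s["time"],s["contact_force"],s["wrist_torque"],s["opening"]*85)
leg(p,R0,PIV+.15*Rb[:,2],RI)
E
```

```text
[0.4504 0.1982 0.3182] [ 0.2093 -0.1745  1.9258 -0.0024  1.394  -1.2114] 20.2 [-0.07    0.7935 -3.0938] [ 0.0033  0.0111 -0.0368] 28.497390030822277
turn [ 0.0029 -0.0075 -0.0959] rows>=4.0 | shift [-1.1694  0.2746  1.11  ] rows>=3.9
```

send_rows(plan=[[[0,0,0],[0.0005,-0.0015,-0.0192]],[[0,0,0],[0.0005,-0.0015,-0.0192]],[[0,0,0],[0.0005,-0.0015,-0.0192]],[[0,0,0],[0.0007,-0.0015,-0.0192]],[[0,0,0],[0.0007,-0.0015,-0.0191]],[[0,0,0],[0,0,0]]])

```text
time: 20.8
eef_pos: [0.4483, 0.1976, 0.3164]
tcp_rot: [0.686, 0.174, 0.242, -0.664]
contact_force: [-0.7, 0.2, -2.9]
opening: 0.331
```

send_rows(plan=[[[-0.15,0.03,0.14],[0,0,0]],[[-0.25,0.06,0.24],[0,0,0]],[[-0.25,0.06,0.24],[0,0,0]],[[-0.25,0.06,0.24],[0,0,0]],[[-0.17,0.04,0.16],[0,0,0]],[[-0.1,0.025,0.09],[0,0,0]],[[0,0,0],[0,0,0]],[[0,0,0],[0,0,0]],[[0,0,0],[0,0,0]],[[0,0,0],[0,0,0]]])

```text
time: 21.8
eef_pos: [0.3685, 0.3407, 0.2145]
tcp_rot: [0.684, 0.176, 0.244, -0.664]
contact_force: [-0.2, 0.2, -2.3]
opening: 0.331
```

```bash
python3 - <<'E'
from h import *
from plant import read_camera
np.set_printoptions(precision=4,suppress=True)
p,R0,s=now();print(p,s["qpos"],s["time"],s["contact_force"],s["wrist_torque"],s["opening"]*85,"vise frame",(p-PIV)@Rb)
leg(p,R0,PIV+.15*Rb[:,2],RI)
r=[]
for n,x0,y0 in(("top",120,205),("side",195,65)):
    c=read_camera(n);np.savez(n+"5.npz",**c)
    for lab,q in(("tip",p+.079*R0[:,1]),("collar",p+.039*R0[:,1]),("mouth",PIV+.03*Rb[:,2])): print(n,lab,proj(c,q))
    r.append(crop((255*(c["img"]/255.)**.6).astype(np.uint8),x0,y0,80,100,5))
cv2.imwrite("pics/g5.png",np.hstack(r))
E
```

```text
[0.3685 0.3407 0.2145] [ 0.7437 -0.2164  2.2317 -0.63    0.8016 -0.353 ] 21.8 [-0.2098  0.2043 -2.3119] [0.0856 0.533  0.0039] 28.153491562934086 vise frame [0.0028 0.0004 0.1513]
turn [-0.0002 -0.0003  0.0006] rows>=0.0 | shift [-0.0231  0.0111 -0.0037] rows>=0.1
top tip [158.208  267.5023]
top collar [150.5988 278.1771]
top mouth [165.9914 258.4034]
side tip [247.2658 113.7937]
side collar [237.4577 102.9546]
side mouth [256.4065 125.6114]
```

View pics/g5.png

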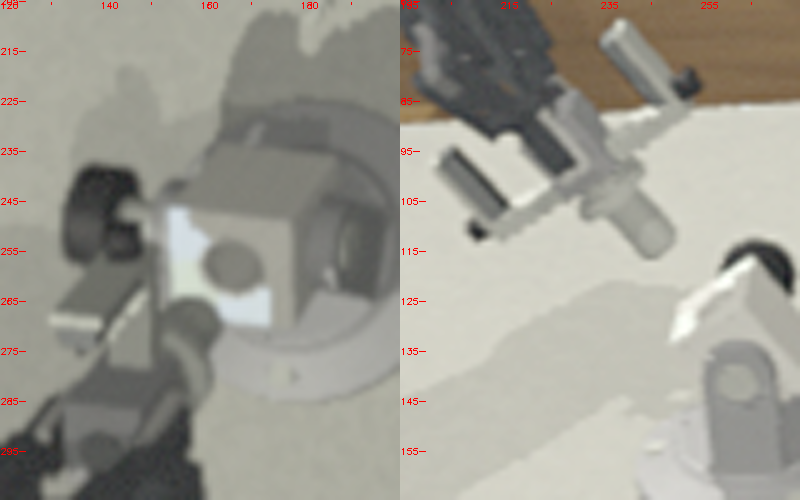

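In the top view the bore is at (166.0,257.8) against a predicted (166.0,258.4). The tip and axis agree with prediction to about 1 px in both views. I'll trim laterally and advance to just above the mouth.

send_rows(plan=[[[-0.019,0,-0.0037],[0,0,0.0004]],[[0,0.07,0],[0,0,0]],[[0,0.08,0],[0,0,0]],[[0,0.08,0],[0,0,0]],[[0,0.07,0],[0,0,0]],[[0,0,0],[0,0,0]],[[0,0,0],[0,0,0]],[[0,0,0],[0,0,0]]])

```text
time: 22.7
eef_pos: [0.3859, 0.3392, 0.1827]
tcp_rot: [0.684, 0.175, 0.242, -0.665]
contact_force: [-0.7, 0.4, -1.9]
opening: 0.336
```

```bash
cat > st.py <<'E'
from h import *
np.set_printoptions(precision=4,suppress=True)
p,R0,s=now();print(s["time"],"F tool",s["contact_force"]@R0,"M",s["wrist_torque"]@R0,"open",s["opening"]*85,"vise frame",(p-PIV)@Rb*1e3,"tip",(p+.079*R0[:,1]-PIV)@Rb*1e3)
leg(p,R0,PIV+.07*Rb[:,2],RI)
E
python3 st.py; python3 -c "
from h import *
print(tri(load('top5'),(166,257.8),load('side2'),(256.8,125.5)),PIV+.03*Rb[:,2])"
```

```text
22.7 F tool [-1.6314  1.1425  0.3147] M [ 0.0297 -0.0404  0.5789] open 28.575705343754944 vise frame [ -0.7417   0.6792 115.2142] tip [-0.6876  0.8332 36.2144]
turn [-0.0003  0.      0.0001] rows>=0.0 | shift [ 0.0062  0.3768 -0.0057] rows>=0.9
(array([0.43552006, 0.33365434, 0.11307144]), np.float64(0.00013780265558716574)) [0.43434535 0.33369111 0.11276007]
```

send_rows(plan=[[[0.0125,0,-0.0057],[0,0,0]],[[0,0.03,0],[0,0,0]],[[0,0.03,0],[0,0,0]],[[0,0.03,0],[0,0,0]],[[0,0.03,0],[0,0,0]],[[0,0,0],[0,0,0]]])

```text
time: 23.3
eef_pos: [0.3955, 0.338, 0.1712]
tcp_rot: [0.684, 0.176, 0.242, -0.665]
contact_force: [1.3, 2.5, -4.0]
opening: 0.337
```

```bash
python3 st.py
```

```text
23.3 F tool [-1.3383  3.9024  2.5743] M [ 0.5745 -0.0277  0.4276] open 28.618129571014453 vise frame [  0.7015   0.3582 100.2759] tip [ 0.7653  0.6207 21.2764]
turn [-0.0005  0.      0.0001] rows>=0.0 | shift [-0.0058  0.2523 -0.003 ] rows>=0.6
```

send_rows(plan=[[[0,0.04,0.003],[0,0,0]],[[0,0.04,0],[0,0,0]],[[0,0.04,0],[0,0,0]],[[0,0.04,0],[0,0,0]],[[0,0,0],[0,0,0]]])

```text
time: 23.8
eef_pos: [0.4064, 0.337, 0.1551]
tcp_rot: [0.684, 0.176, 0.242, -0.665]
contact_force: [2.9, 3.7, -4.5]
opening: 0.335
```

```bash
python3 st.py
```

```text
23.8 F tool [-0.4913  5.0935  3.9673] M [ 0.7118 -0.0111  0.3306] open 28.44034328694894 vise frame [ 0.6365  0.5185 80.8506] tip [0.6775 0.7258 1.8509]
turn [-0.0004  0.0001  0.0001] rows>=0.0 | shift [-0.0053  0.0904 -0.0043] rows>=0.2
```

Going in cleanly, with about 11 mm left.

send_rows(plan=[[[0,0.03,0],[0,0,0]],[[0,0.03,0],[0,0,0]],[[0,0.01,0],[0,0,0]],[[0,0,0],[0,0,0]]])

```text
time: 24.2
eef_pos: [0.4108, 0.3366, 0.1486]
tcp_rot: [0.684, 0.176, 0.242, -0.665]
contact_force: [2.4, 3.8, -2.8]
opening: 0.335
```

send_rows(plan=[[[0,0.01,0],[0,0,0]],[[0,0.01,0],[0,0,0]],[[0,0,0],[0,0,0]]])

```text
time: 24.5
eef_pos: [0.4121, 0.3364, 0.1468]
tcp_rot: [0.684, 0.176, 0.242, -0.665]
contact_force: [1.5, 3.9, -1.8]
opening: 0.335
```

```bash
python3 st.py
```

```text
24.5 F tool [-0.1049  2.1566  4.0777] M [0.7993 0.0201 0.3765] open 28.48691732259734 vise frame [ 0.7149  0.5046 70.7219] tip [ 0.7743  0.6922 -8.2778]
turn [-0.0004  0.      0.0001] rows>=0.0 | shift [-0.006   0.006  -0.0042] rows>=0.0
```

send_rows(plan=[[[0,0.008,0],[0,0,0]],[[0,0.008,0],[0,0,0]],[[0,0,0],[0,0,0]]])

```text
time: 24.8
eef_pos: [0.413, 0.3364, 0.1455]
tcp_rot: [0.684, 0.175, 0.243, -0.665]
contact_force: [-2.7, 3.9, 0.6]
opening: 0.334
```

```bash
python3 st.py
```

```text
24.8 F tool [-2.2496 -2.2199  3.6081] M [0.6569 0.0253 0.6123] open 28.417658636881182 vise frame [ 0.7886  0.5833 69.1838] tip [ 0.8439  0.7493 -9.816 ]
turn [-0.0003 -0.      0.0001] rows>=0.0 | shift [-0.0066 -0.0068 -0.0049] rows>=0.0
```

send_rows(plan=[[[0,0.008,0],[0,0,0]],[[0,0.008,0],[0,0,0]],[[0,0,0],[0,0,0]]])

```text
time: 25.1
eef_pos: [0.4132, 0.3365, 0.1455]
tcp_rot: [0.685, 0.175, 0.243, -0.664]
contact_force: [-17.9, 2.2, 15.5]
opening: 0.334
```

```bash
python3 st.py
```

```text
25.1 F tool [ -6.094  -23.0175   0.4382] M [-0.1866  0.0492  1.3506] open 28.3877174372259 vise frame [ 0.8802  0.6883 69.0307] tip [ 0.9248  0.7301 -9.9693]
turn [-0.0001 -0.0002  0.0001] rows>=0.0 | shift [-0.0073 -0.0081 -0.0057] rows>=0.0
```

The collar is hard against the face: 23 N axial with no further travel. Easing off and releasing.

send_rows(plan=[[[0,-0.008,0],[0,0,0]],[[0,0,0],[0,0,0]],[[0,0,0],[0,0,0]]], grip_force=30)

```text
time: 25.4
eef_pos: [0.4131, 0.3365, 0.1455]
tcp_rot: [0.684, 0.175, 0.243, -0.665]
contact_force: [-10.3, 3.0, 8.7]
opening: 0.333
```

send_rows(plan=[[[0,0,0],[0,0,0]],[[0,0,0],[0,0,0]],[[0,0,0],[0,0,0]],[[0,0,0],[0,0,0]],[[0,0,0],[0,0,0]],[[0,0,0],[0,0,0]]], gripper=0)

```text
time: 26.0
eef_pos: [0.4136, 0.3358, 0.1441]
tcp_rot: [0.685, 0.175, 0.242, -0.665]
contact_force: [0.6, -0.8, -0.4]
opening: 1.001
```

send_rows(plan=[[[0,-0.06,0],[0,0,0]],[[0,-0.12,0],[0,0,0]],[[0,-0.18,0],[0,0,0]],[[0,-0.18,0],[0,0,0]],[[0,-0.12,0],[0,0,0]],[[0,0,0],[0,0,0]],[[0,0,0],[0,0,0]]])

```text
time: 26.7
eef_pos: [0.3689, 0.3405, 0.2098]
tcp_rot: [0.684, 0.176, 0.242, -0.665]
contact_force: [-0.3, 0.0, -0.4]
opening: 1.006
```

```bash
python3 - <<'E'
from h import *
from plant import read_camera
np.set_printoptions(precision=4,suppress=True)
p,R0,s=now();print(s["time"],p,s["contact_force"],s["opening"])
r=[]
for n,x0,y0 in(("top",115,205),("side",215,75)):
    c=read_camera(n);np.savez(n+"6.npz",**c);im=c["img"].copy()
    im=crop((255*(im/255.)**.6).astype(np.uint8),x0,y0,100,130,4)
    # predicted seated outline: block top corners & arm tops
    for h in(.04,.046,.094):
        w={.04:.022,.046:.022,.094:0}[h]
        q=[proj(c,PIV+Rb@np.array([w*np.cos(t),w*np.sin(t),h-.01])) for t in np.linspace(0,6.28,25)] if w else [proj(c,PIV+Rb@np.array([a*.018,b*.015,h-.01])) for a,b in((1,1),(1,-1),(-1,-1),(-1,1))]
        cv2.polylines(im,[((np.array(q)-[x0,y0]+.5)*4).round().astype(int)],True,(0,255,0),1,cv2.LINE_AA)
    r.append(im)
cv2.imwrite("pics/g6.png",np.hstack(r))
E
```

```text
26.7 [0.3689 0.3405 0.2098] [-0.2574  0.0473 -0.4257] 1.0056341634188626
```

View pics/g6.png

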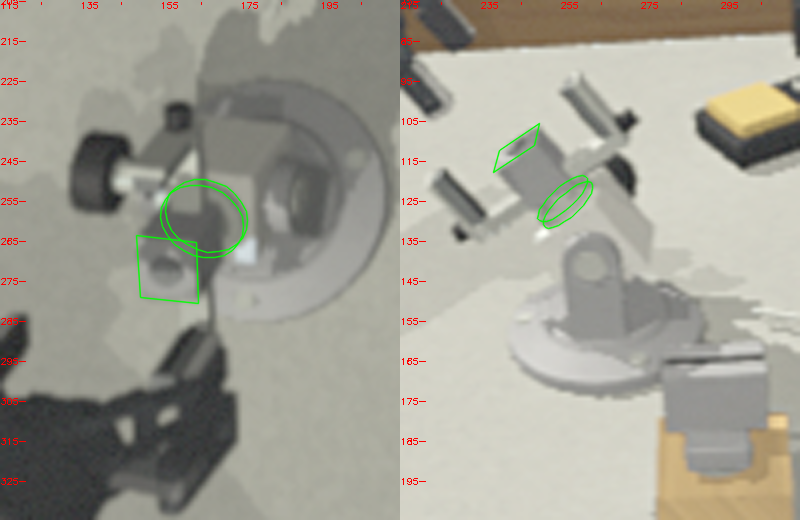

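The board holder's grip-block and collar outlines match the predicted seated ones in both views, and the jaw head sits collar-down in block C. I'll check quickly that it's all at rest, then hand in.

send_rows(plan=[[[0,0,0],[0,0,0]],[[0,0,0],[0,0,0]],[[0,0,0],[0,0,0]],[[0,0,0],[0,0,0]],[[0,0,0],[0,0,0]]])

```text
time: 27.3
eef_pos: [0.3691, 0.3403, 0.2095]
tcp_rot: [0.685, 0.175, 0.242, -0.665]
contact_force: [-0.5, 0.1, 0.5]
opening: 1.002
```

```bash
python3 - <<'E'
from h import *
from plant import *
s=get_state();print(s["time"],s["contact_force"])
for n,(x,y,w,h) in(("side",(240,95,100,120)),):
    a=load(n+"6")["img"][y:y+h,x:x+w].astype(int);b=read_camera(n)["img"][y:y+h,x:x+w];print("diff",np.abs(a-b).max(),np.abs(a-b).mean())
print(sign_off())
E
```

```text
27.3 [-0.48094824  0.13413545  0.54914145]
diff 28 0.7313055555555555
the job is handed in; nothing more can be done
None
```

The head change is done and handed in at about 27 s of the 67 s allowed; the sign-off reports no verdict.

- **Jaw head:** I drew it out along the bore and parked it upright in block C. The collar touched down at TCP height 0.1059 m against 0.1056 m expected, and the last side view shows it sitting collar-down on the block.
- **Board holder:** I pushed it into the socket until the collar stopped hard, at about 23 N axial with no further travel. After release, its outline matches the predicted seated outline in both views. The triangulated bore mouth was about 1.2 mm from my model, within calibration error.
- **At rest and clear:** The gripper is open and retracted, with residual force readings under 1 N. The mean difference between two side pictures 0.6 s apart was 0.7 grey levels, with a peak of 28, which I put down to image noise.
- **Not checked:** I didn't re-measure the tray head, reel, pot, screwdriver and key at the end. The arm passed well above them and showed no unexpected contact.

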